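Uncover the indexing drum and turn the elbow to the pointer

ROBOT

A 6-joint arm with a two-finger parallel gripper is mounted at the origin on a cart in front of the work surface, level with it; the furniture and walls round the work are solid. World frame = base frame: x ahead of the robot, y to its left, z up, the work surface at z = 0. Lengths are in m, angles in rad, forces in N, time in s.
With the tool pointing down it reaches from about 0.425 to 1.125 m from the base axis. Payload 14.9 kg.
Tool frame: the origin (TCP) lies on the centre line of the jaws, within the pads' length; the fingertips stand 11 mm ahead of it and the grasp point (between the pads) lies 8 mm behind it; z points along the fingers, y is the direction in which the jaws open and shut (so a half turn about z gives the same grasp; the last joint's range is limited). The gripper opens to 91 mm and grips with 3 to 60 N. Pads are 32 mm wide; open, the fingers measure 118 mm over their backs; the gripper's body (76 mm by 178 mm) begins 60 mm behind the grasp point.
Start: joints at [-1.267, 0.379, 1.734, -0, 1.028, -0.033], TCP at [0.231, -0.661, 0.225] pointing down, gripper open.
Joint ranges: [-2.77, 2.77], [-0.74, 2.19], [0, 2.66], [-1.06, 4.2], [0.31, 2.87], [-3.08, 3.08]. Speed limits (rad/s): [1.89, 1.89, 2.39, 3.14, 3.14, 3.14].

INTERFACE

Orientations are given as a unit quaternion [x, y, z, w].
In Python, from workcell import manip gives the robot as it stands. Calls block until the motion is done:
- manip.move_ptp(position, orientation): joint-space move of the TCP to a pose.
- manip.move_l(position, attitude=None, speed=0.15, stop_force=None): straight line of the TCP; attitude=None keeps the orientation; speed is the mean speed in m/s. With stop_force (N) it stops when the force on the tool has changed by that much, and returns True; else False.
- manip.move_joints(angles): joint-space move.
- manip.command_gripper(opening, squeeze=None): finger opening in m; squeeze is the grip in N (None keeps the last); returns when the fingers have stopped.
- manip.dwell(seconds).
- manip.ik(position, orientation): joint angles nearest the present ones, or None.
- manip.get_obs(): the state.
- manip.camera(name): name is "side" or "top"; returns a dict with "image" (420x560x3 uint8, red, green, blue), "mtx" (3x3 intrinsics, pixels), "cam_to_world" (4x4, takes a point from camera to world coordinates). Camera axes: x right, y up, looking along -z (the intrinsics and any distortion apply to the point x, -y, -z); pixel columns grow to the right and rows downward; lengths in m; the calibration is good to about 2 mm. A picture is of the moment at which its call begins. There is no depth.
A pose or a line that the arm cannot do raises manip.PlanningError and nothing moves.
- manip.hand_in(): hands the job in, once; it reports no verdict.
The state is a dict: "clock": time; "joints": joint angles; "qd": joint speeds; "tau": joint torques, N m; "eef_pos": TCP position; "orientation": TCP orientation; "force": force on the tool from outside, world axes, zero at the start; "moment": the same for the moment, N m; "opening": finger opening in m.
Only numpy, scipy, OpenCV 4.12 (cv2) and the standard library are available. Lean on these libraries where they do the work, as an engineer would, in place of code of your own. Each camera call takes 0.05 s, during which the arm holds its last target. There are 200 camera calls.

TASK

Lift the lid off the round parts drum by its knob and set it down, right way up, on the bench. Then turn the drum by its upright handle until the compartment that holds the grey pipe elbow clicks into place at the fixed pointer. Leave the fittings in the drum and do not shift the screwdriver that lies behind the drum.

Things in the scene. Friction and masses are not known exactly. Their poses are not given: they have to be found in the camera images.
- indexer: Fixed painted-grey foot under the drum, 98 mm in radius and 16 mm high; origin at the centre of its underside, on the drum's vertical axis. A tongue along its own -x carries the fixed pointer, an upright steel blade 68 mm high, 112 to 136 mm from the axis. The foot's position and yaw vary.
- drum (a joint): Angle of the drum on the foot (rad, anticlockwise from above is positive). Spring detents at -2.094, 0 and +2.094, stops at -2.45 and 2.45; released within 0.1 of a detent it pulls itself in. Starts near 0: one inner wall, with the handle outside it, then points along the foot's own +x and one compartment faces the pointer. Turning takes under 5 N at the handle.
- axis (a point): Point on the drum's vertical axis at rim height, 73 mm above the bench. The drum is an open aluminium pan: outer radius 94 mm, wall 5 mm, inner floor 32 mm above the bench, with three radial walls 120 degrees apart (tops 67 mm above the bench) that make three compartments.
- handle_top (a point): Centre of the top of the upright black handle, a cylinder 21 mm in diameter that revolves freely on its own pin, standing on an ear of the drum 115 mm from the axis; it can be gripped from 40 to 110 mm above the bench (top at 110 mm).
- lid: Loose aluminium lid with a black knob, 192 mm in diameter; origin at the centre of its underside (67 mm above the bench when on the drum, 0 when set down on the bench). From the origin upward: spigot 7 mm deep and 168 mm wide that sits inside the rim, plate 5 mm (top at 12 mm), knob 28 mm in diameter from 17 to 47 mm on a thinner stem. z axis up. 0.25 kg.
- elbow: Grey pipe elbow, 65 x 67 x 30 mm, loose in one of the two compartments away from the pointer; origin at the centre of its underside.
- bush: Black rubber bush, 31 mm in diameter and 23 mm high, loose in the other compartment away from the pointer; origin at the centre of its underside.
- nipple: Brass pipe nipple, 41 x 32 x 28 mm, loose in the compartment that faces the pointer at the start; origin at the centre of its underside.
- clear_spot (a point): Middle of a clear patch of bench beside the drum (at bench height) with room for the lid.
- pliers: Bystander: blue-handled pliers fixed to the bench, 53 x 170 x 12 mm, along its own y; origin at the centre of its underside.
- screwdriver: Bystander: red screwdriver lying loose behind the drum, 28 x 196 x 28 mm, along its own y; origin at the centre of its underside.

How it is judged:
On the way, in this order (a step that is already met when the one before it is completed fails the run):
1. the lid lies on the bench, right way up and released (height (world z) of lid below 0.012 m and angle between lid's own z axis and vertical below 0.1 rad and contact force between lid and the fingers below 0.1 N and linear speed of lid below 0.05 m/s), for 0.2 s.
2. the drum is in the detent that puts the elbow at the pointer ((value of joint drum between 2.01 and 2.18 rad or value of joint drum between -2.18 and -2.01 rad) and x of elbow in the frame of indexer below -0.03 m), for 0.2 s.
At the end, for the whole second after the job is handed in: The drum rests within 0.085 rad (5 degrees) of the detent in which the elbow's compartment faces the pointer, all three fittings still in the drum, and the lid lies at rest on the bench, right way up (underside within 12 mm of the bench, tilt under 0.1 rad) (all of step 2 and velocity of joint drum between -0.05 and 0.05 rad/s and horizontal distance between each of elbow, bush, nipple and indexer below 0.085 m and height (world z) of lid below 0.012 m and angle between lid's own z axis and vertical below 0.1 rad and linear speed of lid below 0.05 m/s); the robot touches nothing.
It fails at once if a fitting is lifted out of the drum (raised above 75 mm) (height (world z) of any of elbow, bush, nipple above 0.075 m).
It fails at once if the lid is dropped (falls freely at more than 0.6 m/s) (contact force between lid and anything else below 0.05 N and linear speed of lid above 0.6 m/s).
It fails at once if the screwdriver is moved more than 30 mm (distance of screwdriver from where it was at the start of the episode above 0.03 m).
It also fails if it takes over 58 s, if anything falls off the work surface, if the arm or the gripper's body presses on something with over 40 N, if the wrist force passes 120 N, or if a joint passes its speed limit or range.

## Working session

There is one attempt and no reset: what is moved stays moved. The work goes in short steps, each a Python script; the robot and the scene stay as the last script left them, time stands still between calls to the robot, and variables do not carry over. Pictures are saved under pics/ and viewed, about 8 in all and at most 12, crops included, and the job is handed in when it is done.

```bash
mkdir -p pics; ls
python3 - <<'E'
from workcell import manip
import cv2,numpy as np
for n in("top","side"):
    c=manip.camera(n); cv2.imwrite(f"pics/{n}0.png",c["image"][:,:,::-1])
    print(n,np.round(c["mtx"],1).tolist(),np.round(c["cam_to_world"],3).tolist(),[k for k in c])
o=manip.get_obs();print(o["clock"],o["eef_pos"],o["orientation"],o["opening"])
E
```

```text
pics
top [[417.5, 0.0, 268.4], [0.0, 417.5, 211.4], [0.0, 0.0, 1.0]] [[0.016, 0.997, -0.081, 0.524], [-1.0, 0.018, 0.013, 0.122], [0.015, 0.081, 0.997, 0.973], [0.0, 0.0, 0.0, 1.0]] ['image', 'mtx', 'cam_to_world']
side [[431.8, 0.0, 283.8], [0.0, 431.8, 209.3], [0.0, 0.0, 1.0]] [[-0.921, 0.211, -0.328, 0.33], [-0.391, -0.494, 0.777, 0.785], [0.002, 0.844, 0.537, 0.536], [0.0, 0.0, 0.0, 1.0]] ['image', 'mtx', 'cam_to_world']
0.1 [ 0.23120858 -0.66035891  0.22437859] [ 9.85855716e-01  1.67595584e-01 -6.11853351e-05 -4.73549521e-04] 0.09114576790620063
```

View pics/top0.png

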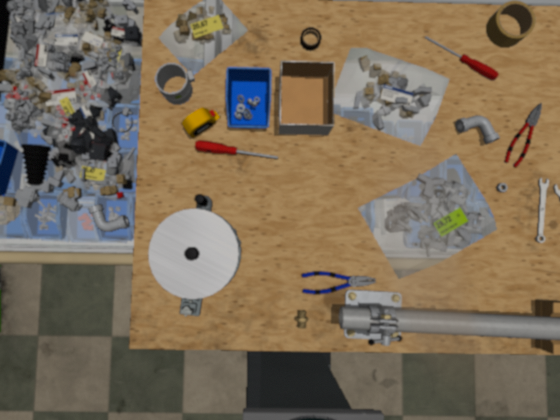

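View pics/side0.png

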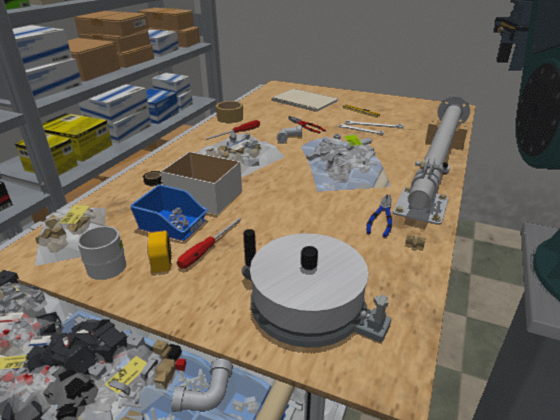

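The top view shows the lid as a disc at (194,254), with the knob at about (192,254). The handle is at (202,201), the pointer at (190,306), the screwdriver at (195–277,150) and the pliers at (335,282). The bench around (300,215) looks clear. The side view agrees: knob at (309,257), handle top at (250,233).

```bash
cat > h.py <<'E'
from workcell import manip
import cv2, numpy as np
def ray(c,u,v):
    K,T=c["mtx"],np.array(c["cam_to_world"])
    d=np.array([(u-K[0,2])/K[0,0],-(v-K[1,2])/K[1,1],-1.])
    return T[:3,3],T[:3,:3]@d
def onz(c,u,v,z):
    o,d=ray(c,u,v); return o+d*(z-o[2])/d[2]
def two(c1,p1,c2,p2):
    (a,d),(b,e)=ray(c1,*p1),ray(c2,*p2)
    s=np.linalg.lstsq(np.c_[d,-e],b-a,rcond=None)[0]
    P,Q=a+d*s[0],b+e*s[1]; return (P+Q)/2,np.linalg.norm(P-Q)
def blob(mask,box):
    x0,y0,x1,y1=box; m=np.zeros(mask.shape,np.uint8); m[y0:y1,x0:x1]=mask[y0:y1,x0:x1]
    n,l,s,ce=cv2.connectedComponentsWithStats(m)
    i=1+np.argmax(s[1:,4]); return ce[i],s[i],l==i
def quat(yaw):  # tool down, jaws (tool y) along world angle yaw+90deg
    from scipy.spatial.transform import Rotation as R
    return (R.from_euler("z",yaw)*R.from_euler("x",np.pi)).as_quat()
E
python3 - <<'E'
from h import *
t=manip.camera("top");s=manip.camera("side")
gt=t["image"].max(2);gs=s["image"].max(2)
# lid
hsv=cv2.cvtColor(t["image"],cv2.COLOR_RGB2HSV)
m=((hsv[...,1]<40)&(hsv[...,2]>130)).astype(np.uint8)
c,st,l=blob(m,(135,195,250,320));print("lid",c,st)
cn=max(cv2.findContours(l.astype(np.uint8),0,2)[0],key=cv2.contourArea)
(e0,ax,_)=cv2.fitEllipse(cn);C=onz(t,*e0,.079);print("lid c",e0,ax,C, ax[0]/417.5*(.973-.079))
k,st,_=blob((gt<60).astype(np.uint8),(170,235,215,275));print("knob top",k,st,onz(t,*k,.114))
ht,st,lt=blob((gt<60).astype(np.uint8),(190,190,215,212));print("handle top",ht,st,onz(t,*ht,.11))
ks,st,_=blob((gs<60).astype(np.uint8),(295,240,325,275));print("knob side",ks,st)
hs,st2,_=blob((gs<60).astype(np.uint8),(240,225,260,270));print("handle side",hs,st2)
print("two knob",two(t,k,s,ks),"side onz .1",onz(s,*ks,.1))
print("side handle top",onz(s,st2[0]+st2[2]/2,st2[1]+2.5,.11))
pt=onz(t,190,306,.04);print("pointer",pt)
for n,p in dict(scr1=(195,147),scr2=(277,157),spot=(300,215),pl=(302,285)).items():print(n,onz(t,*p,.0))
big=cv2.resize(t["image"][180:320,130:350],None,fx=3.6,fy=3.6,interpolation=2);cv2.imwrite("pics/c1.png",big[:,:,::-1])
E
```

```text
lid [193.35806037 253.32996146] [ 149  208   90   91 6228]
lid c (193.28591918945312, 253.31280517578125) (88.71275329589844, 90.1062240600586) [0.50455927 0.26806069 0.079     ] 0.18996215915337294
knob top [191.35652174 253.17391304] [185 248  13  11 115] [0.50554629 0.2662775  0.114     ]
handle top [201.08333333 200.61666667] [195 195  13  12 120] [0.61422354 0.25022944 0.11      ]
knob side [308.90361446 257.77409639] [301 246  17  24 332]
handle side [249.01226994 245.72392638] [244 230  11  37 326]
two knob (array([0.50492641, 0.26882472, 0.09831963]), np.float64(0.0005864108062177714)) side onz .1 [0.50397458 0.27072782 0.1       ]
side handle top [0.61599713 0.25832756 0.11      ]
pointer [0.38846644 0.27807108 0.04      ]
scr1 [7.52732043e-01 2.84676126e-01 1.11022302e-16]
scr2 [0.7325783  0.09056595 0.        ]
spot [0.59603778 0.03470058 0.        ]
pl [0.43410226 0.02840322 0.        ]
```

View pics/c1.png

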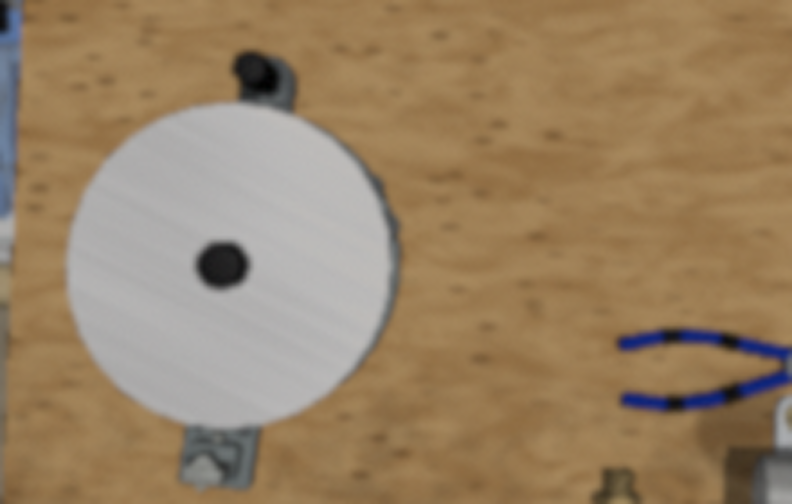

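Run:
```python
from h import *
def st(l):
    o=manip.get_obs();print(l,round(o["clock"],2),np.round(o["eef_pos"],4),np.round(o["force"],1),round(o["opening"],4))
x,y=.505,.2685; q=quat(0.)
manip.move_ptp([x,y,.22],q);st("above")
manip.move_l([x,y,.14],speed=.2)
print(manip.move_l([x,y,.095],speed=.06,stop_force=6));st("down")
manip.command_gripper(.02,30);st("grip")
manip.move_l([x,y,.125],speed=.05);st("up")
manip.move_l([x,y,.22],speed=.15);st("lift")
c=manip.camera("side");cv2.imwrite("pics/s1.png",c["image"][:,:,::-1])
```

```text
above 3.58 [0.5053 0.2681 0.22  ] [ 0.  -0.2  0.2] 0.0915
False
down 5.03 [0.5052 0.2686 0.0952] [ 0.  -0.9  0.7] 0.0912
grip 6.02 [0.505  0.2685 0.095 ] [ 0.6 -1.3 -0.1] 0.0276
up 6.77 [0.5049 0.2684 0.1249] [ 0.2 -0.5 -2.6] 0.0274
lift 7.55 [0.5045 0.2683 0.2191] [ 0.7  0.1 -3.3] 0.0268
```

View pics/s1.png

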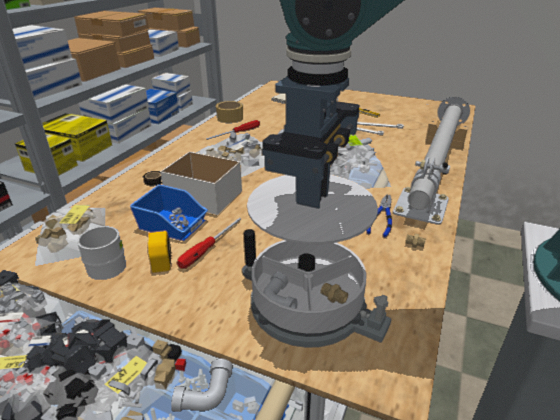

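The lid is lifted and level. The open drum shows grey elbow at (280,290) and brass nipple at (333,293), near the pointer. Next I'll place the lid.

Run:
```python
from h import *
def st(l):
    o=manip.get_obs();print(l,round(o["clock"],2),np.round(o["eef_pos"],4),np.round(o["force"],1),round(o["opening"],4))
x,y=.60,.025; z=.219
manip.move_l([x,y,.2],speed=.2)
manip.move_l([x,y,.05],speed=.15);st("low")
print(manip.move_l([x,y,.024],speed=.03,stop_force=3));st("touch")
p=manip.get_obs()["eef_pos"]
manip.command_gripper(.09);st("open")
manip.move_l([x,y,.15],speed=.2)
manip.move_l([x-.05,y-.12,.25],speed=.25);st("clear")
for n in("top","side"):
    c=manip.camera(n);cv2.imwrite(f"pics/{n}2.png",c["image"][:,:,::-1])
```

```text
low 10.21 [0.6006 0.025  0.0508] [ 0.1 -0.2 -2.1] 0.0271
True
touch 10.91 [0.5998 0.025  0.0276] [ 0.3 -0.3  1.5] 0.0276
open 11.95 [0.5992 0.025  0.0276] [-0.3  0.2 -0.2] 0.0902
clear 13.52 [ 0.5497 -0.0945  0.2488] [-0.7 -0.   0. ] 0.0897
```

View pics/top2.png

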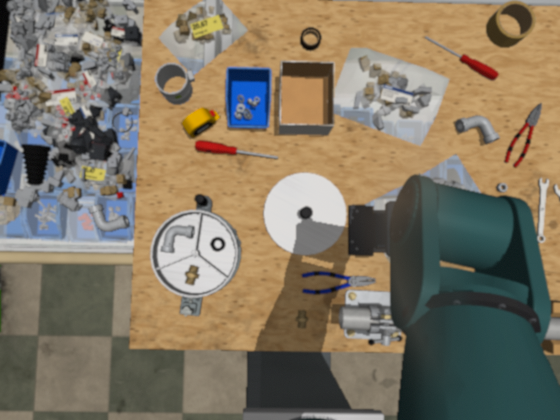

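View pics/side2.png

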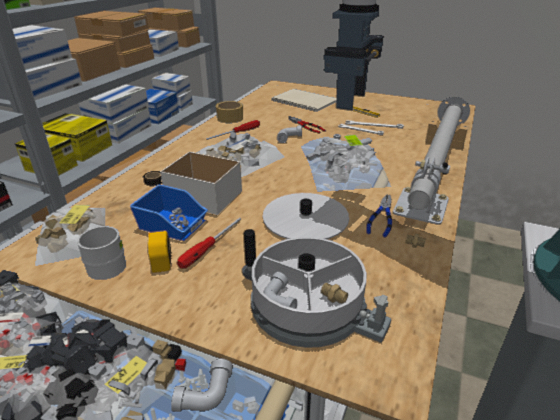

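The lid lies flat at (305,213). With the lid off, the top view has the elbow at (178,238), the bush at (218,244) and the nipple at (191,273). Image left is +y, so the elbow sits about +60° from the handle wall. A turn of +120° (anticlockwise) therefore brings it to the pointer. The lid has play in the rim, so I'll measure the drum axis from the rim itself and check IK along the arc.

Run:
```python
from h import *
from scipy.optimize import least_squares
t=manip.camera("top");s=manip.camera("side")
hsv=cv2.cvtColor(t["image"],cv2.COLOR_RGB2HSV)
for v in(110,140,170):
    m=((hsv[...,1]<45)&(hsv[...,2]>v)).astype(np.uint8)
    c,st,l=blob(m,(140,206,250,300))
    cn=max(cv2.findContours(l.astype(np.uint8),0,1)[0],key=cv2.contourArea)[:,0]
    P=np.array([onz(t,*p,.073)[:2] for p in cn.astype(float)])
    f=least_squares(lambda q:np.hypot(*(P-q[:2]).T)-q[2],[.505,.268,.094],loss="soft_l1",f_scale=.001)
    print("rim",v,st,f.x,np.median(abs(f.fun)))
ax=f.x[:2]
ht=(200.1,200.1);hs=(249.5,232.7)
print("handle two",two(t,ht,s,hs),onz(t,*ht,.11))
for yo in(0,np.pi,-np.pi):
    out=[]
    for a in np.radians(np.arange(-7,116,20)):
        j=manip.ik([ax[0]+.115*np.cos(a),ax[1]+.115*np.sin(a),.088],quat(a+yo)); out.append(None if j is None else round(j[5],2))
    print(yo,out)
A=cv2.resize(t["image"][185:320,140:255],None,fx=4,fy=4,interpolation=2);B=cv2.resize(s["image"][215:350,230:400],None,fx=4,fy=4,interpolation=2)[:,:340]
cv2.imwrite("pics/c2.png",np.hstack([A,B])[:,:800,::-1])
```

```text
rim 110 [ 150  209   91   91 5637] [0.50502865 0.2659075  0.09423464] 0.0010115874313388548
rim 140 [ 150  209   88   89 5012] [0.50518035 0.26786375 0.09272745] 0.0004906218265715093
rim 170 [ 150  210   87   87 4006] [0.5034307  0.2704534  0.08852037] 0.004046376715300934
handle two (array([0.61703712, 0.2534882 , 0.1058709 ]), np.float64(0.0028723372463173645)) [0.61526383 0.25229577 0.11      ]
0 [np.float64(2.05), np.float64(1.76), np.float64(1.47), np.float64(1.18), np.float64(0.88), np.float64(0.57), np.float64(0.25)]
3.141592653589793 [np.float64(-1.09), np.float64(-1.38), np.float64(-1.67), np.float64(-1.97), np.float64(-2.26), np.float64(-2.57), np.float64(-2.9)]
-3.141592653589793 [np.float64(-1.09), np.float64(-1.38), np.float64(-1.67), np.float64(-1.97), np.float64(-2.26), np.float64(-2.57), np.float64(-2.9)]
```

View pics/c2.png

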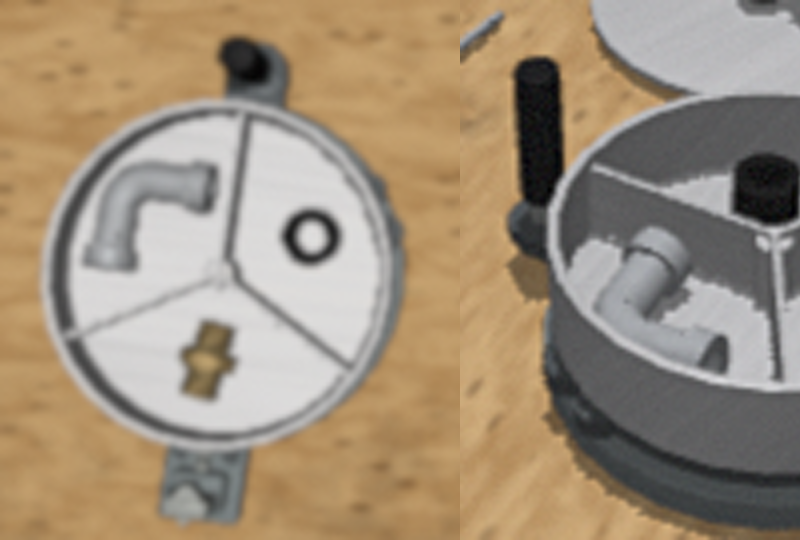

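Axis is about (0.505,0.267). Handle and wall direction read −7° to −9.6°, so I'll take −8°. In the crop the elbow is in the compartment anticlockwise of the handle wall, which confirms +120°.

Run:
```python
from h import *
def st(l):
    o=manip.get_obs();print(l,round(o["clock"],2),np.round(o["eef_pos"],4),np.round(o["force"],1),round(o["opening"],4))
ax=np.array([.505,.267]);a0=np.radians(-8);Z=.088
P=lambda a,z=Z:[ax[0]+.115*np.cos(a),ax[1]+.115*np.sin(a),z]
manip.move_ptp(P(a0,.2),quat(a0));st("above")
print(manip.move_l(P(a0),speed=.1,stop_force=6));st("down")
manip.command_gripper(.012,15);st("grip")
for k in range(1,9):
    a=a0+np.radians(15*k)
    if manip.move_l(P(a),quat(a),speed=.06,stop_force=25): st("STOP");break
    st(k)
```

```text
above 15.06 [0.6191 0.2501 0.2002] [-0.5  0.   0.9] 0.0898
False
down 16.32 [0.6193 0.2512 0.0887] [-0.1  0.5 -0.1] 0.09
grip 17.38 [0.6189 0.2511 0.088 ] [ 0.4  2.3 -1. ] 0.0207
1 18.03 [0.6194 0.281  0.088 ] [ 4.3  0.8 -1.8] 0.0208
2 18.68 [0.6121 0.3101 0.0881] [ 6.4  3.3 -5.8] 0.0205
3 19.33 [0.5975 0.3366 0.0881] [ 7.1  5.6 -8. ] 0.0205
4 19.98 [0.5764 0.3583 0.0881] [ 7.4  9.4 -8.2] 0.0207
5 20.63 [0.5503 0.3738 0.0882] [ 4.4 12.  -7.8] 0.0204
6 21.28 [0.521  0.3818 0.0882] [ 0.9 12.5 -6.8] 0.0206
7 21.93 [0.4908 0.3819 0.0881] [-0.6 12.8 -5.4] 0.0205
8 22.58 [0.461  0.3739 0.0881] [-5.8  9.6 -0.3] 0.0204
```

Run:
```python
from h import *
manip.command_gripper(.09)
p=manip.get_obs()["eef_pos"]
manip.move_l([p[0],p[1],.2],speed=.15)
manip.move_ptp([.55,-.1,.27],quat(0.))
manip.dwell(.3)
o=manip.get_obs();print(o["clock"],o["eef_pos"],o["force"],o["opening"])
t=manip.camera("top");s=manip.camera("side")
A=cv2.resize(t["image"][130:320,130:360],None,fx=3,fy=3)
cv2.imwrite("pics/t3.png",A[:,:,::-1]);cv2.imwrite("pics/s3.png",s["image"][:,:,::-1])
```

```text
26.6833 [ 0.55004597 -0.09962058  0.26991524] [ 0.6202158   0.21810238 -0.96278662] 0.08976761640801706
```

View pics/t3.png

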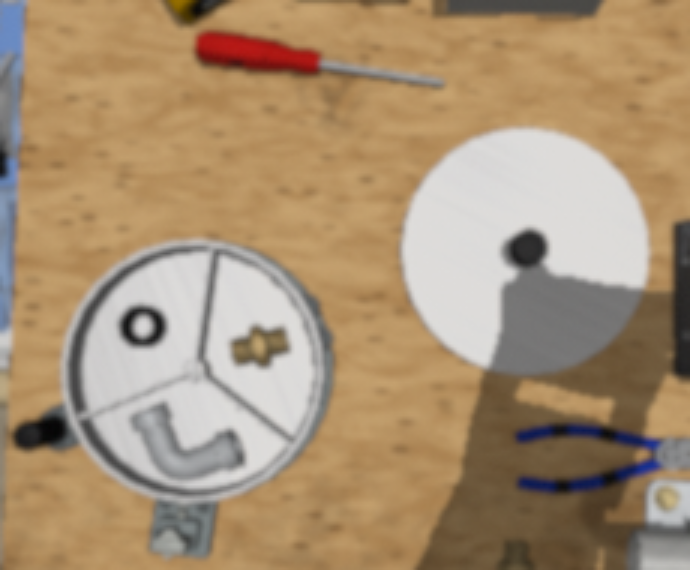

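View pics/s3.png

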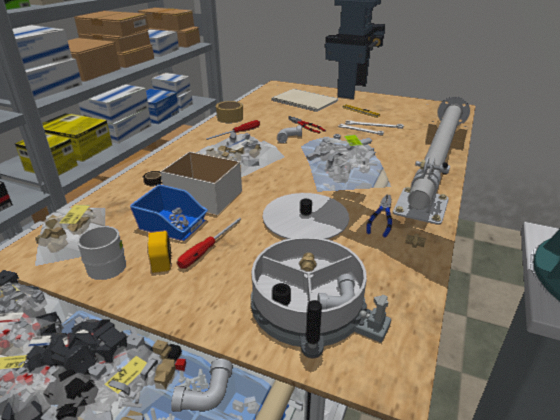

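The elbow is now in the compartment facing the pointer, at crop (185,445), and the lid, screwdriver and fittings are all in place. The walls should repeat their starting pattern, so I'll measure the remaining angle by comparing them with the picture taken before the turn.

Run:
```python
from h import *
t=manip.camera("top");old=cv2.imread("pics/top2.png");new=t["image"][:,:,::-1].copy()
K,T=t["mtx"],np.linalg.inv(np.array(t["cam_to_world"]))
th=np.radians(np.arange(0,360,.5));r=np.linspace(.064,.084,15)  # polar map at wall-top height
X=np.stack([.505+r[:,None]*np.cos(th),.267+r[:,None]*np.sin(th),np.full((15,720),.067),np.ones((15,720))],-1)@T.T
u=(K[0,2]-K[0,0]*X[...,0]/X[...,2]).astype(np.float32);v=(K[1,2]+K[1,1]*X[...,1]/X[...,2]).astype(np.float32)
g=lambda i:cv2.remap(cv2.cvtColor(i,6),u,v,1).astype(float).mean(0)
a,b=g(old),g(new)
# local minima (wall shadow) near each wall, and local shift by correlation
for c in(-8,112,232):
    i=(np.arange(2*(c-16),2*(c+16)))%720
    e=[np.corrcoef(a[i],b[(i+k)%720])[0,1] for k in range(-20,21)]
    print(c,"shift deg",(np.argmax(e)-20)/2,"corr",round(max(e),3))
hsv=cv2.cvtColor(t["image"],cv2.COLOR_RGB2HSV);om=cv2.cvtColor(cv2.imread("pics/top0.png"),cv2.COLOR_BGR2HSV)
for h in(om,hsv):
    c,s,_=blob(((h[...,1]>170)&((h[...,0]<8)|(h[...,0]>172))).astype(np.uint8),(190,135,285,165));print("screwdriver",c)
```

```text
-8 shift deg 0.0 corr 0.998
112 shift deg 0.5 corr 0.947
232 shift deg 0.0 corr 0.999
screwdriver [214.12938005 147.38005391]
screwdriver [214.07608696 147.37228261]
```

The drum is within about 0.5° of the detent and the screwdriver hasn't moved. Handing in.

```bash
python3 -c "
from workcell import manip
manip.hand_in();print(manip.get_obs()['clock'])"
```

```text
the job is handed in; nothing more can be done
the job is handed in; nothing more can be done
```

I lifted the lid by its knob and set it down right way up on the bench at about (0.60, 0.025). I then turned the drum +120° (anticlockwise) by its handle, so the elbow's compartment faces the pointer. The job was handed in at about 27 s of the 58 s allowed.

**Last checks:**
- **Drum:** the wall pattern matches the starting detent to within 0–0.5°, against the 5° allowed.
- **Elbow and fittings:** the pictures show the elbow at the pointer and all three fittings in the drum.
- **Lid:** it looked flat and at rest in both views.
- **Screwdriver:** its image position changed by less than 0.1 pixel.
- **Gripper:** it was clear of everything.

**Disagreement:** the two cameras placed the handle up to 6 mm apart, and the handle angle read between −7° and −9.6°, so I used −8°. This led to side forces of up to about 16 N during the turn, below the limits and with no lasting effect.

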